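# Row of crushed cans, bin held open

## Task

Get the crushed cans ready for tipping in: stand the three of them in the three wells of the draining tray, one sitting flat in each, so that they make a neat row. Then open the caddy's bin by pressing the sprung paddle on its side down until the paddle's top is flush with the fixed ledge beside it, and finish while still holding it there, without letting go; leave the other things on the table where they are.

Things in the scene. Friction and masses are not known exactly. Their poses are not given: they have to be found in the camera images.
- can1: crushed slim aluminium can: an upright ribbed puck 53 mm in diameter and 32 mm tall, about 15 g, standing on the table; origin at the centre of its underside, z up. The three crushed cans are alike and any may go in any well
- can1_mid (a point): the middle of crushed can 1, on its axis 16 mm above its underside
- can2: crushed slim aluminium can: an upright ribbed puck 53 mm in diameter and 32 mm tall, about 15 g, standing on the table; origin at the centre of its underside, z up. The three crushed cans are alike and any may go in any well
- can2_mid (a point): the middle of crushed can 2, on its axis 16 mm above its underside
- can3: crushed slim aluminium can: an upright ribbed puck 53 mm in diameter and 32 mm tall, about 15 g, standing on the table; origin at the centre of its underside, z up. The three crushed cans are alike and any may go in any well
- can3_mid (a point): the middle of crushed can 3, on its axis 16 mm above its underside
- tray: fixed steel draining tray, a plate 95 mm (its x) by 250 mm (its y) and 14 mm thick, with three round wells 61 mm wide and 6 mm deep in a row along its y, 75 mm apart; origin at the centre of its underside. A crushed can seated in a well stands with its underside 8 mm above the table
- tray_hole0 (a point): centre of the mouth of the first well (at the tray's -y end), level with the tray's top face, 14 mm above the table
- tray_hole1 (a point): centre of the mouth of the middle well, level with the tray's top face, 14 mm above the table
- tray_hole2 (a point): centre of the mouth of the last well (at the tray's +y end), level with the tray's top face, 14 mm above the table
- caddy: fixed grey plastic recycling caddy, 180 mm deep (its x), 200 mm wide (its y), 200 mm tall; origin at the centre of its underside. Its front (-x) is a bin, hinged at the bottom front edge, that tilts out towards -x as the paddle goes down (about 17 degrees, its top coming some 50 mm forward, when the paddle is flush with the ledge)
- paddle: flat grey paddle 50 mm (x) by 56 mm (y) by 10 mm thick, standing out from the caddy's +y side wall; origin at the centre of its top face, z up. It slides straight down on a spring: at rest its top is 180 mm above the table, 25 mm above the ledge; total travel 40 mm; it takes about 4 N to start, 9.5 N flush with the ledge and 13 N at the bottom stop, and it springs back up when let go
- ledge_top (a point): centre of the top face of the fixed ledge (30 mm in x, 56 mm in y) on the same side wall, 155 mm above the table, just beyond the paddle on its +x side with a 6 mm gap; centre 46 mm in x from the paddle's centre
- bottle: empty green glass bottle, 72 mm in diameter, 236 mm tall, at the back; a bystander; origin at the centre of its underside
- catcher: stainless bottle cap catcher, an open cup 52 mm across and 50 mm tall, standing among the crushed cans; a bystander; origin at the centre of its underside
- ashtray: round white ceramic ashtray, 104 mm across, 34 mm tall; a bystander; origin at the centre of its underside
- whole_can: uncrushed slim aluminium can, 53 mm in diameter, 134 mm tall; not one of the three crushed ones; a bystander; origin at the centre of its underside
- tumbler: glass tumbler, 72 mm across, 95 mm tall, beside the caddy on its -y side; a bystander; origin at the centre of its underside
- opener: bottle opener lying flat, 125 mm long, 30 mm wide, 10 mm thick; a bystander; origin at the centre of its underside near the middle of its length

How it is judged:
By the outcome, as a careful person would: the job done as asked, in the order asked, and still so for the second after the job is handed in, while the arm keeps its last pose, push and grip.
It also fails if it takes over 59 s, if anything falls off the work surface, if the arm or the gripper's body presses on something with over 40 N, if the wrist force passes 120 N, or if a joint passes its speed limit or range.

## Robot

A 6-joint arm with a two-finger parallel gripper is mounted at the origin on the work surface. World frame = base frame: x ahead of the robot, y to its left, z up, the work surface at z = 0. Lengths are in mm, angles in rad, forces in N, time in s.
With the tool pointing down it reaches from about 275 to 750 mm from the base axis. Payload 10.2 kg.
Tool frame: the origin (TCP) lies at the centre of the arm's flange, where the gripper is bolted on; the fingertips stand 173 mm ahead of it and the grasp point (between the pads) lies 155 mm ahead of it; z points along the fingers, y is the line along which they close (so a half turn about z gives the same grasp; the last joint's range is limited). The gripper opens to 85 mm and grips with 20 to 120 N. Pads are 22 mm wide; open, the fingers measure 114 mm over their backs; the gripper's body (76 mm by 85 mm) begins 54 mm behind the grasp point. The pads swing forward as they close: fully open they stand 13 mm farther back than shut.
Start: joints at [1.072, 0.313, 1.498, -0, 1.331, -0.223], TCP at [142.98, 505.163, 404.694] pointing down, gripper open.
Joint ranges: [-2.94, 2.94], [-0.97, 2.17], [0.19, 2.56], [-1.23, 4.37], [0.02, 3.11], [-2.88, 2.88]. Speed limits (rad/s): [2.39, 2.39, 3.01, 3.14, 3.14, 3.14].

## Interface

Orientations are given as a unit quaternion [w, x, y, z].
In Python, from rig import ctrl gives the robot as it stands.
- The arm moves only by the tool pendant, called after "Emit:" as a command line: name --argument value ..., lists and objects as JSON in quotes. Schema: {"type":"object","properties":{"ticks":{"type":"array","items":{"type":"array","items":{"type":"array","items":{"type":"number"},"minItems":6,"maxItems":6},"minItems":1,"maxItems":8},"minItems":1,"maxItems":1},"jaw":{"type":"number"},"clamp_n":{"type":"number"},"only":{"type":"string"},"quiet":{"type":"boolean"},"lines":{"type":"string"}},"required":["ticks"],"additionalProperties":false}. ticks is a list that holds a single list of rows (three levels of brackets), with 1 to 8 rows, each of 6 numbers: dx, dy, dz in mm, then a rotation vector rx, ry, rz in rad; each row is the pose to reach, as a shift and turn from the pose commanded when the call began, along the tool's axes at that moment; what a row does not reach only later rows make up. A row lasts 1/10 s, in which the tool goes at most 50 mm and 0.15 rad, less where a joint would pass 70% of its speed; a pose out of reach is approached as far as the arm can. jaw is the opening from 0.0 (shut) to 1.0 (fully open), set as the call begins (left out keeps the last). The fingers move at their own pace and stop on an object; clamp_n is the grip in N (left out, the last holds). Time passes only in rows, so rows that do not move let the fingers close. The tool returns the time, the measured TCP pose, the force, the opening and the grip force at its end. only (a regular expression) keeps the lines of the reply that match it, lines (a string "A,B") keeps lines A to B, and quiet returns only ok. Input that does not fit is refused with a message, and nothing moves.
- ctrl.sense(): the state, without advancing time (a new reading comes with each control period).
- ctrl.capture(name): name is "side" or "top"; returns the picture (400x640x3 uint8, red, green, blue); there is no depth.
- ctrl.calibration(name): a dict with "fx", "fy", "cx", "cy" (pixels), "distortion" ([k1, k2, p1, p2, k3] as OpenCV has them; the pictures are not rectified), "position" and "attitude" of the camera in the world. Camera axes: x right, y down, z forward; pixel columns grow to the right and rows downward; lengths in mm; the calibration is good to about 2 mm. A picture is of the moment at which its call begins. calibration takes no time and is no camera call.
- ctrl.finish_job(): hands the job in; it is judged then, once.
The state is a dict: "time_s": time; "joints": joint angles; "dq": joint speeds; "tau": joint torques, N m; "eef_pos": TCP position; "ee_rot": TCP orientation; "force": force on the tool from outside, world axes, zero at the start; "wrist_torque": the same for the moment, N m; "grip_width": opening from 0.0 (shut) to 1.0 (fully open); "grip_force": force on a finger pad.
Only numpy, scipy, OpenCV 4.12 (cv2) and the standard library are available. Lean on these libraries where they do the work, as an engineer would, in place of code of your own. Each camera call takes 0.05 s, during which the arm holds its last target. There are 200 camera calls.

## Working session

There is one attempt and no reset: what is moved stays moved. The work goes in short steps, Python scripts to look and compute and a tool call to move; the robot and the scene stay as the last step left them, time stands still between calls to the robot, and variables do not carry over. Pictures are saved under pics/ and viewed, at most 10 in all, crops included, and the job is handed in when it is done.

```bash
ls; mkdir -p pics; python3 - <<'E'
from rig import ctrl
import cv2
for n in("side","top"):
    im=ctrl.capture(n); cv2.imwrite(f"pics/{n}0.png",im[:,:,::-1]); print(n,ctrl.calibration(n))
print(ctrl.sense())
E
```

```text
pics
rig.py
side {'fx': 510.94011016377885, 'fy': 510.94011016377885, 'cx': 317.0379041220118, 'cy': 197.99441600699464, 'distortion': array([-0.14219775,  0.        ,  0.        ,  0.        ,  0.        ]), 'position': array([-112.81431994, -626.31725218, 1141.04102807]), 'attitude': array([-0.32829266,  0.86102448, -0.36166272,  0.14163631])}
top {'fx': 470.0898176295211, 'fy': 470.0898176295211, 'cx': 317.4340986011304, 'cy': 191.5041326335691, 'distortion': array([-0.07993215,  0.        ,  0.        ,  0.        ,  0.        ]), 'position': array([ 300.0255228 ,  -16.5331906 , 1742.54072722]), 'attitude': array([-0.05286971,  0.70851314, -0.7023679 ,  0.04351159])}
{'time_s': 0.1, 'joints': array([ 1.07160536e+00,  3.13355066e-01,  1.49838482e+00, -3.64939449e-05,
        1.33099869e+00, -2.23422155e-01]), 'dq': array([ 0.00045891, -0.00153732, -0.00335353,  0.00121753, -0.00217863,
       -0.00049064]), 'tau': array([ 2.59996596e-03, -4.12901580e+01, -2.60141516e+01, -1.94664626e-04,
        3.05439367e-03,  1.26212905e-05]), 'eef_pos': array([142.9535042 , 505.11433881, 404.20321073]), 'ee_rot': array([-1.85962413e-04,  1.37443582e-01,  9.90509431e-01, -5.42234876e-04]), 'force': array([ 0.26504285, -1.03713006,  0.53768132]), 'wrist_torque': array([-0.04734591, -0.01180061,  0.01285493]), 'grip_force': 0.0, 'grip_width': 0.9966979195887322}
```
View pics/side0.png

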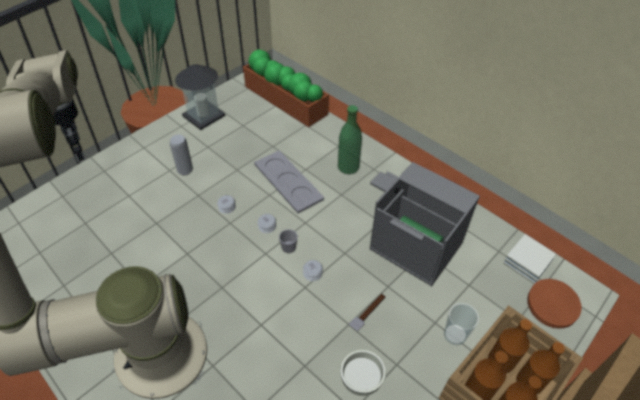

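View pics/top0.png

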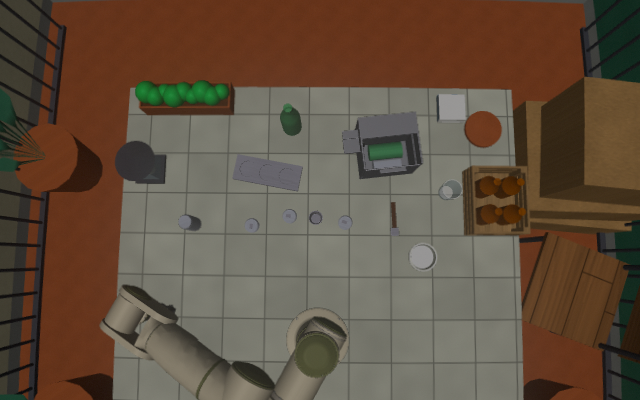

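Side view: crushed cans at (227,203), (267,222), (313,269), with the catcher at (288,240) between them and the tray running from (256,160) to (323,198). Top view: cans at (252,226), (289,215), (345,222), the tray centred near (268,172), and the paddle near (350,141) left of the caddy.

```bash
python3 - <<'E'
import cv2,numpy as np
t=cv2.imread("pics/top0.png");s=cv2.imread("pics/side0.png")
a=cv2.resize(t[110:240,225:425],None,fx=4,fy=4,interpolation=cv2.INTER_CUBIC)
b=cv2.resize(s[140:290,210:410],None,fx=4,fy=4,interpolation=cv2.INTER_CUBIC)
cv2.imwrite("pics/topc.png",a);cv2.imwrite("pics/sidec.png",b)
E
```

View pics/topc.png

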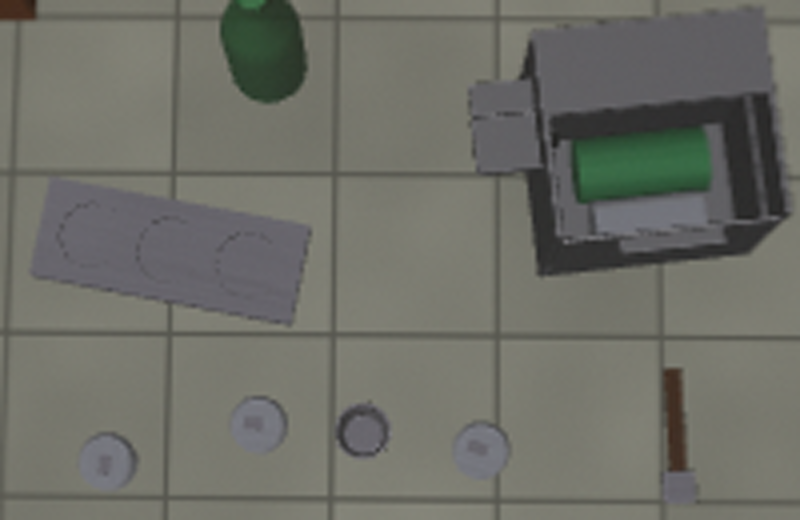

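View pics/sidec.png

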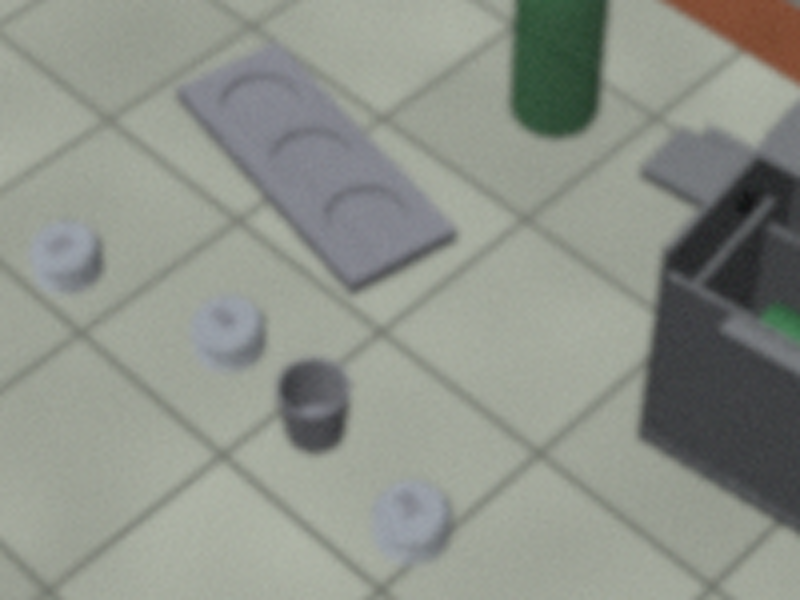

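The crops show three can tops with clear blue tint against the table, the tray quad in crop at (50,178),(311,227),(293,324),(32,275), and the paddle, the larger lower plate, at crop (475,115)-(543,172) with the ledge above it. Next I measure with masks and triangulation.

```bash
cat > h.py <<'E'
import cv2,numpy as np
from rig import ctrl
from scipy.spatial.transform import Rotation as R
C={n:ctrl.calibration(n) for n in("side","top")}
def ray(n,uv):
    c=C[n];K=np.array([[c["fx"],0,c["cx"]],[0,c["fy"],c["cy"]],[0,0,1]])
    p=cv2.undistortPoints(np.array(uv,float).reshape(-1,1,2),K,np.array(c["distortion"])).reshape(-1,2)
    q=c["attitude"];d=np.c_[p,np.ones(len(p))]@R.from_quat([q[1],q[2],q[3],q[0]]).as_matrix().T
    return np.array(c["position"]),d
def onz(n,uv,z):
    o,d=ray(n,uv);return o+d*((z-o[2])/d[:,2])[:,None]
def tri(us,ut):
    o1,d1=ray("side",us);o2,d2=ray("top",ut);out=[]
    for a,b in zip(d1,d2):
        s=np.linalg.lstsq(np.c_[a,-b],o2-o1,rcond=None)[0];P=o1+s[0]*a;Q=o2+s[1]*b
        out.append([*((P+Q)/2),np.linalg.norm(P-Q)])
    return np.array(out)
def mask(im,t=2):
    f=cv2.GaussianBlur(im,(0,0),0.8).astype(int)
    return (((f[...,2]-f[...,0])>t)&(f.sum(2)>240)).astype(np.uint8)
def blobs(im,roi,t=2,amin=60,amax=5000):
    x0,y0,x1,y1=roi;m=np.zeros(im.shape[:2],np.uint8);m[y0:y1,x0:x1]=mask(im,t)[y0:y1,x0:x1]
    cs,_=cv2.findContours(m,cv2.RETR_EXTERNAL,cv2.CHAIN_APPROX_NONE);out=[]
    for c in cs:
        a=cv2.contourArea(c)
        if amin<a<amax:
            mo=cv2.moments(c);out.append((a,mo["m10"]/a,mo["m01"]/a,cv2.minAreaRect(c),c))
    return sorted(out,key=lambda b:b[1])
E
python3 - <<'E'
from h import *
np.set_printoptions(precision=1,suppress=True)
I={n:cv2.imread(f"pics/{n}0.png")[:,:,::-1] for n in C}
for n,roi in(("side",(200,140,420,300)),("top",(225,110,425,250))):
    for p in ([(288,240),(313,269),(200,220),(270,175)] if n=="side" else [(345,222),(268,172),(300,200),(350,145)]): print(n,p,I[n][p[1],p[0]])
    for b in blobs(I[n],roi): print(n,round(b[0]),np.round(b[1:3],2),cv2.approxPolyDP(b[4],4,True).reshape(-1,2).tolist())
E
```

```text
side (288, 240) [ 97  98 104]
side (313, 269) [147 152 159]
side (200, 220) [158 163 149]
side (270, 175) [131 133 141]
side 240 [225.8 203.6] [[221, 196], [219, 210], [231, 211], [233, 198]]
side 258 [266.3 222.9] [[264, 214], [258, 227], [268, 232], [275, 219]]
side 1812 [288.6 180.8] [[255, 162], [296, 210], [322, 199], [279, 151]]
side 163 [288.9 238.3] [[291, 230], [280, 234], [286, 234], [283, 241], [280, 237], [285, 250], [296, 239]]
side 306 [312.2 270. ] [[309, 260], [303, 274], [315, 280], [322, 267]]
side 586 [398.3 178.7] [[419, 168], [410, 165], [399, 177], [380, 173], [372, 181], [385, 191], [380, 199], [398, 179], [419, 189]]
side 330 [404.4 224.7] [[376, 209], [419, 239], [418, 226], [385, 211], [401, 191], [385, 209]]
top (345, 222) [102 100 107]
top (268, 172) [102 100 107]
top (300, 200) [123 123 113]
top (350, 145) [ 98  97 100]
top 118 [251.2 225.1] [[249, 219], [245, 227], [254, 231], [257, 223]]
top 1436 [267.1 172.2] [[238, 156], [235, 178], [296, 189], [300, 167]]
top 114 [288.9 215.9] [[287, 210], [283, 218], [291, 222], [295, 214]]
top 114 [344.6 222.2] [[343, 216], [339, 225], [347, 228], [351, 222]]
top 346 [388.1 162.4] [[403, 142], [401, 158], [372, 162], [365, 148], [365, 162], [386, 172], [389, 167], [403, 170]]
```

```bash
cat >> h.py <<'E'
def mblobs(ims,roi,t,amin=100,amax=3000,k=6):
    x0,y0,x1,y1=roi;f=np.mean([i.astype(np.float32) for i in ims],0)[y0:y1,x0:x1]
    f=cv2.GaussianBlur(f,(0,0),0.6)
    g=cv2.resize(f,None,fx=k,fy=k,interpolation=cv2.INTER_CUBIC)
    m=((g[...,2]-g[...,0])>t).astype(np.uint8);m=cv2.morphologyEx(m,cv2.MORPH_OPEN,np.ones((k,k)))
    cs,_=cv2.findContours(m,cv2.RETR_EXTERNAL,cv2.CHAIN_APPROX_NONE);out=[]
    for c in cs:
        a=cv2.contourArea(c)/k/k
        if amin<a<amax:
            c=(c.astype(np.float32)+.5)/k-.5+np.float32([x0,y0]);mo=cv2.moments(c)
            out.append((a,mo["m10"]/mo["m00"],mo["m01"]/mo["m00"],cv2.minAreaRect(c),c))
    return sorted(out,key=lambda b:b[1])
E
python3 - <<'E'
from h import *
np.set_printoptions(precision=1,suppress=True)
I={n:[ctrl.capture(n) for _ in range(4)] for n in C}
for n in I: np.save(f"pics/{n}.npy",I[n])
B={"side":mblobs(I["side"],(200,140,335,300),0),"top":mblobs(I["top"],(225,145,360,240),-3)}
for n in B:
    for b in B[n]: print(n,round(b[0]),np.round(b[1:3],2),np.round(b[3][1],1),cv2.boxPoints(b[3]).tolist() if b[0]>1000 else'')
    
S=B["side"];T=B["top"]
cs=[b[1:3] for b in S if 150<b[0]<450];ct=[b[1:3] for b in T if b[0]<300]
print(len(cs),len(ct))
for a,b in((0,0),(1,1),(-1,-1)): print("can",tri([cs[a]],[ct[b]]),onz("side",[cs[a]],16),onz("top",[ct[b]],20))
for n,L in B.items():
    c=[b for b in L if b[0]>1000][0]
    q=cv2.approxPolyDP(c[4],5,True).reshape(-1,2);print(n,q.tolist());print(onz(n,q,14));
    print(onz(n,[c[1:3]],12))
E
```

```text
side 284 [226. 204.] [19.1 18.4] 
side 304 [266.5 223.1] [19.8 18.8] 
side 327 [288.1 240.1] [23.  18.2] 
side 1978 [288.8 181.1] [73.9 30.8] [[252.2613067626953, 163.47621154785156], [275.04998779296875, 142.80735778808594], [324.70465087890625, 197.55470275878906], [301.91595458984375, 218.2235565185547]]
side 357 [312.4 270.2] [21.8 20.2] 
top 166 [251.6 225.2] [14.7 14.4] 
top 1681 [267.3 172.4] [67.1 25.7] [[231.85330200195312, 178.74853515625], [236.64083862304688, 153.45437622070312], [302.5539855957031, 165.9300537109375], [297.7664489746094, 191.22421264648438]]
top 160 [289.3 216. ] [14.4 14.3] 
top 149 [315.4 217.4] [14.  13.7] 
top 160 [344.9 222.4] [14.3 14. ] 
top 162 [352.7 150.7] [26.2 16.2] 
4 5
can [[410.3 249.   14.2   1.5]] [[410.1 247.2  16. ]] [[409.3 248.5  20. ]]
can [[445.9 110.1  14.1   1.5]] [[445.6 108.4  16. ]] [[444.8 110.1  20. ]]
can [[ 603.8  -77.6 -104.4  248.7]] [[423.3 -96.3  16. ]] [[ 691.6 -123.    20. ]]
side [[254.4166717529297, 161.5833282470703], [296.9166564941406, 211.91665649414062], [323.0833435058594, 198.9166717529297], [279.75, 150.5833282470703]]
[[587.6 324.3  14. ]
 [536.4  78.2  14. ]
 [626.   59.3  14. ]
 [678.9 304.5  14. ]]
[[606.5 185.9  12. ]]
top [[237.25, 154.25], [233.0833282470703, 178.5833282470703], [297.5833435058594, 190.0833282470703], [301.9166564941406, 166.25]]
[[676.7 311.4  14. ]
 [583.6 323.9  14. ]
 [542.   81.4  14. ]
 [632.1  66.5  14. ]]
[[608.3 196.2  12. ]]
```

```bash
python3 - <<'E'
from h import *
o=[]
for n,(x0,y0) in(("top",(228,145)),("side",(246,145))):
    f=np.load(f"pics/{n}.npy").astype(np.float32).mean(0)[y0:y0+(50 if n=="top" else 72),x0:x0+80]
    g=cv2.resize(f.mean(2),None,fx=8,fy=8,interpolation=cv2.INTER_CUBIC)
    lo,hi=(80,115) if n=="top" else (105,150)
    g=np.clip((g-lo)/(hi-lo)*255,0,255).astype(np.uint8);o.append(g[:(300 if n=="top" else 600)][-560:] if 0 else g)
a,b=o; im=np.vstack([a[40:400],b[:]])
cv2.imwrite("pics/wt.png",a);cv2.imwrite("pics/ws.png",b);print(a.shape,b.shape)
E
```

```text
(400, 640) (576, 640)
```

View pics/wt.png

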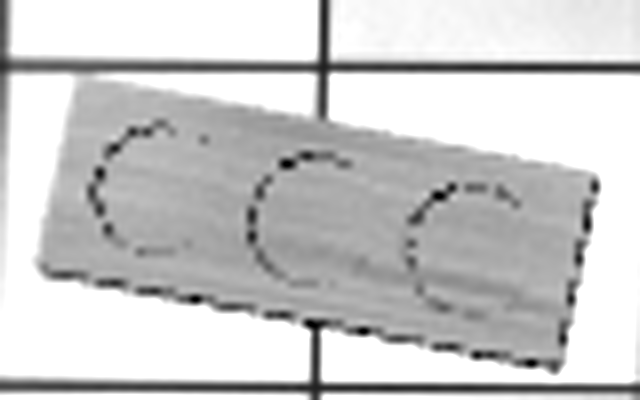

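View pics/ws.png

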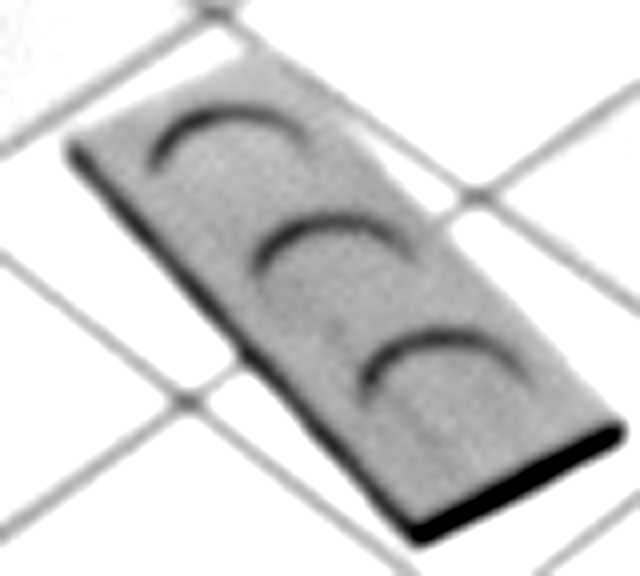

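Top: well arcs centred near (157,187), (317,218), (477,249) in the enlarged crop. Side: the far-wall arcs have apexes near (230,112), (335,222), (440,337). I fit circles of radius 30.5 to these dark pixels on z≈11.

```bash
cat > wells.py <<'E'
from h import *
from scipy.optimize import least_squares
np.set_printoptions(precision=1,suppress=True)
def wells(n,boxes,x0,y0,th):
    f=np.load(f"pics/{n}.npy").astype(np.float32).mean(0).mean(2)
    g=cv2.resize(f,None,fx=8,fy=8,interpolation=cv2.INTER_CUBIC);out=[]
    for a,b,c,d in boxes:
        s=g[y0*8+b:y0*8+d,x0*8+a:x0*8+c];v,u=np.nonzero(s<np.median(s)-th)
        w=np.median(s)-s[v,u]
        P=onz(n,np.c_[(u+a+x0*8+.5)/8-.5,(v+b+y0*8+.5)/8-.5],11)[:,:2]
        F=lambda p:(np.hypot(*(P-p).T)-30.5)*np.sqrt(w)
        r=least_squares(F,P.mean(0)+[-10,-10],loss="soft_l1");out.append(r.x);print(n,len(u),r.x,"rms",np.sqrt(np.mean((np.hypot(*(P-r.x).T)-30.5)**2)))
    o=np.array(out);d=np.diff(o,axis=0);print("mean",o.mean(0),"pitch",np.hypot(*d.T),"yaw",np.arctan2((o[0]-o[2])[0],(o[0]-o[2])[1]))
wells("top",[(85,110,180,260),(243,145,355,295),(400,175,525,325)],228,145,6)
wells("side",[(140,90,310,175),(245,200,415,280),(350,320,530,400)],246,145,7)
# paddle and ledge corners (top crop coords /4)
q=lambda a:np.array(a)/4+[225-.375,110-.375]
print(onz("top",q([(475,116),(535,113),(543,167),(478,173)]),180));print("ledge",onz("top",q([(470,84),(532,80),(535,112),(473,116)]),155))
E
python3 wells.py; python3 - <<'E'
from h import *
o=[]
for n,(x0,y0) in(("top",(335,122)),("side",(364,155))):
    f=np.load(f"pics/{n}.npy").astype(np.float32).mean(0)[y0:y0+36,x0:x0+50]
    g=cv2.resize(f,None,fx=8,fy=8,interpolation=cv2.INTER_CUBIC)
    o.append(np.clip((g-50)*1.8,0,255).astype(np.uint8))
cv2.imwrite("pics/pad.png",np.hstack(o)[:,:,::-1])
E
```

```text
top 1402 [623.3 271.1] rms 1.6816186292684432
top 1340 [609.6 197.4] rms 1.4201728454443945
top 1212 [596.  123.3] rms 1.435911159525872
mean [609.6 197.3] pitch [74.9 75.4] yaw 0.18280800341531653
side 3653 [623.6 268.8] rms 3.138899805223612
side 3390 [609.6 195.3] rms 2.941487623814442
side 3693 [595.9 121.1] rms 2.8147229725232052
mean [609.7 195.1] pitch [74.8 75.4] yaw 0.1849038291622334
[[ 697.1  -81.5  180. ]
 [ 700.1 -132.6  180. ]
 [ 653.1 -139.3  180. ]
 [ 647.5  -84.1  180. ]]
ledge [[ 732.   -78.2  155. ]
 [ 736.  -132.   155. ]
 [ 707.4 -134.5  155. ]
 [ 703.5  -80.8  155. ]]
```

View pics/pad.png

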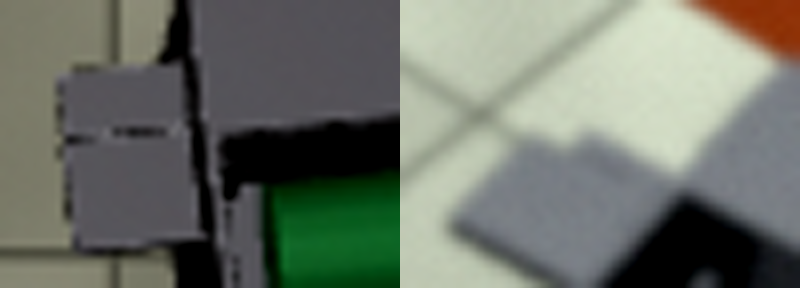

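```bash
cat > go.py <<'E'
import sys;from h import *
np.set_printoptions(precision=2,suppress=True)
# go.py x y z yaw : tool-frame shift and turn from the measured pose
def go(x,y,z,yaw):
    s=ctrl.sense();q=s["ee_rot"];M=R.from_quat([*q[1:],q[0]])
    a=yaw;T=R.from_matrix(np.array([[-np.sin(a),np.cos(a),0],[np.cos(a),np.sin(a),0],[0,0,-1]]))
    print(np.r_[M.inv().apply(np.array([x,y,z])-s["eef_pos"]),(M.inv()*R.from_matrix(T.as_matrix().T)).as_rotvec()])
if __name__=="__main__": go(*map(float,sys.argv[1:5]))
E
python3 go.py 410.1 248.2 176 -0.183
python3 - <<'E'
from h import *
np.set_printoptions(precision=1,suppress=True)
B=mblobs(np.load("pics/top.npy"),(225,205,360,240),-3);print([np.round(b[1:3],1) for b in B])
t=[b[1:3] for b in B if b[0]>120]
print(onz("top",t,16),onz("side",[(226,204),(266.5,223.1),(312.4,270.2)],16))
print(tri([(312.4,270.2)],[t[-1]]))
print("paddle",tri([(370.4,182.3),(378.8,172)],[(343.9,152.8),(343.1,138.9)]))
E
```

```text
[-327.   -174.48  228.68   -0.      0.      1.48]
[array([251.5, 225.2]), array([289.3, 216. ]), array([315.4, 217.4]), array([344.9, 222.4])]
[[409.5 249.1  16. ]
 [445.1 110.4  16. ]
 [440.6  14.1  16. ]
 [423.1 -94.5  16. ]] [[410.  247.1  16. ]
 [445.6 108.6  16. ]
 [423.4 -96.3  16. ]]
[[423.8 -95.   14.1   1.4]]
paddle [[650.3 -84.5 172.8   2.5]
 [695.7 -79.4 175.8   3.9]]
```

Emit:
pendant --ticks '[[[-41,-22,14,0,0,0.15],[-82,-44,28,0,0,0.3],[-123,-66,42,0,0,0.45],[-164,-87,56,0,0,0.6],[-205,-109,70,0,0,0.75],[-246,-131,84,0,0,0.9],[-287,-153,98,0,0,1.05],[-327,-174,112,0,0,1.2]]]' --jaw 1.0

```text
time_s: 1.3
eef_pos: [411.4, 247.0, 292.3]
ee_rot: [0.0, 0.675, 0.738, 0.0]
force: [0.6, 0.5, 0.1]
grip_width: 1.001
grip_force: 0.0
```

```bash
python3 go.py 410.1 248.2 176 -0.183
```

```text
[  1.25  -1.26 116.34   0.    -0.     0.27]
```

Emit:
pendant --ticks '[[[0,0,30,0,0,0.14],[0,0,70,0,0,0.28],[0,0,105,0,0,0.28],[0,0,116,0,0,0.28],[0,0,116,0,0,0.28]]]'

```text
time_s: 1.8
eef_pos: [410.2, 248.7, 176.1]
ee_rot: [-0.0, 0.769, 0.639, -0.001]
force: [0.1, -0.4, 0.4]
grip_width: 0.998
grip_force: 0.0
```

```bash
python3 go.py 410.1 248.2 176 -0.183
```

```text
[-0.49  0.03  0.07 -0.    0.   -0.  ]
```

Emit:
pendant --ticks '[[[0,0,0,0,0,0],[0,0,0,0,0,0],[0,0,0,0,0,0],[0,0,0,0,0,0],[0,0,0,0,0,0],[0,0,0,0,0,0]]]' --jaw 0.0 --clamp_n 25

```text
time_s: 2.4
eef_pos: [410.6, 248.9, 178.3]
ee_rot: [0.001, 0.769, 0.639, 0.001]
force: [-0.4, -0.2, 7.5]
grip_width: 0.609
grip_force: 25.3
```

Emit:
pendant --ticks '[[[0,0,0,0,0,0],[0,0,0,0,0,0],[0,0,-6,0,0,0],[0,0,-12,0,0,0],[0,0,-12,0,0,0]]]' --jaw 0.8

```text
time_s: 2.9
eef_pos: [410.5, 248.8, 189.7]
ee_rot: [0.0, 0.769, 0.639, 0.001]
force: [-0.7, 0.7, -1.1]
grip_width: 0.799
grip_force: 0.0
```

Emit:
pendant --ticks '[[[0,0,0,0,0,0],[0,0,0,0,0,0],[0,0,0,0,0,0],[0,0,0,0,0,0]]]' --jaw 0.0 --clamp_n 25

```text
time_s: 3.3
eef_pos: [410.3, 248.7, 189.1]
ee_rot: [0.0, 0.769, 0.639, 0.0]
force: [-1.3, -1.4, 7.6]
grip_width: 0.61
grip_force: 25.1
```

```bash
python3 -c "
from h import *
import numpy as np
T=[ctrl.capture('top') for _ in range(2)];cv2.imwrite('pics/g1.png',T[0][150:260,190:350,::-1])
print(ctrl.sense()['eef_pos'],ctrl.sense()['force'])"; python3 go.py 622.9 270.3 208 -0.183
```

```text
[410.28306133 248.71809145 189.07070295] [-1.30598249 -1.26231198  7.63079161]
[ 60.32 205.02 -18.9    0.    -0.    -0.  ]
```

Emit:
pendant --ticks '[[[0,0,-20,0,0,0],[5,15,-35,0,0,0],[20,60,-40,0,0,0],[33,105,-40,0,0,0],[47,150,-40,0,0,0],[57,190,-40,0,0,0],[60,205,-35,0,0,0],[60.5,205.3,-30,0,0,0]]]'

```text
time_s: 4.2
eef_pos: [624.4, 269.9, 217.5]
ee_rot: [0.0, 0.77, 0.638, -0.0]
force: [-0.7, -0.5, 0.3]
grip_width: 0.607
grip_force: 26.6
```

Emit:
pendant --ticks '[[[0,0,0,0,0,0],[0,0,5,0,0,0],[0,0,5,0,0,0]]]'

```text
time_s: 4.5
eef_pos: [622.3, 270.6, 213.3]
ee_rot: [-0.0, 0.769, 0.639, -0.001]
force: [-0.1, 0.2, -0.8]
grip_width: 0.604
grip_force: 26.6
```

```bash
python3 go.py 623.3 270.4 198 -0.183
```

```text
[ 0.    0.99 15.31 -0.    0.   -0.  ]
```

Emit:
pendant --ticks '[[[0,0.7,4,0,0,0],[0,0.7,8,0,0,0],[0,0.7,11,0,0,0],[0,0.7,13,0,0,0],[0,0.7,15,0,0,0],[0,0.7,16,0,0,0],[0,0.7,16,0,0,0]]]'

```text
time_s: 5.2
eef_pos: [623.8, 270.3, 197.5]
ee_rot: [-0.0, 0.769, 0.639, -0.0]
force: [0.5, 0.3, -1.1]
grip_width: 0.605
grip_force: 26.6
```

```bash
python3 - <<'E'
from h import *
a=ctrl.capture("side")[130:205,235:335];b=ctrl.capture("top")[130:205,225:325]
cv2.imwrite("pics/p1.png",cv2.resize(np.hstack([a,b])[:,:,::-1],None,fx=4,fy=4,interpolation=cv2.INTER_CUBIC))
E
```

```text
(no output)
```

View pics/p1.png

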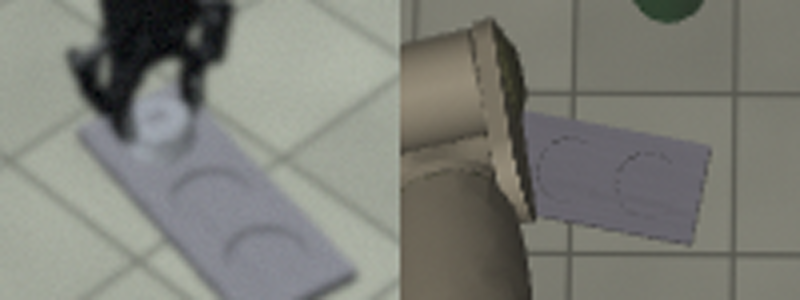

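The side view shows the can in the fingers over the first well (crop 158,115). There is no contact force yet, so I lower 2 mm more, release and rise.

Emit:
pendant --ticks '[[[0,0,0.8,0,0,0],[0,0,1.6,0,0,0],[0,0,1.6,0,0,0]]]'

```text
time_s: 5.6
eef_pos: [623.9, 270.3, 197.1]
ee_rot: [0.0, 0.769, 0.639, 0.0]
force: [-3.2, -1.1, 6.6]
grip_width: 0.607
grip_force: 27.4
```

Emit:
pendant --ticks '[[[0,0,0,0,0,0],[0,0,0,0,0,0],[0,0,-5,0,0,0],[0,0,-30,0,0,0],[0,0,-50,0,0,0],[0,0,-60,0,0,0],[0,0,-60,0,0,0]]]' --jaw 0.85

```text
time_s: 6.3
eef_pos: [624.0, 270.3, 257.6]
ee_rot: [0.001, 0.769, 0.639, 0.001]
force: [0.0, -0.6, -0.3]
grip_width: 0.85
grip_force: 0.0
```

```bash
python3 go.py 445.4 109.4 188 -0.183
```

```text
[-191.12 -146.14   69.      0.     -0.     -0.  ]
```

Emit:
pendant --ticks '[[[-30,-22,0,0,0,0],[-68,-52,0,0,0,0],[-106,-81,0,0,0,0],[-144,-110,0,0,0,0],[-176,-134,8,0,0,0],[-191,-146,30,0,0,0],[-191,-146,50,0,0,0],[-191,-146,56,0,0,0]]]'

```text
time_s: 7.1
eef_pos: [444.3, 109.1, 198.2]
ee_rot: [-0.001, 0.77, 0.638, -0.001]
force: [-0.1, -0.3, -0.9]
grip_width: 0.852
grip_force: 0.0
```

```bash
python3 go.py 445.4 109.4 188 -0.183; python3 - <<'E'
from h import *
np.set_printoptions(precision=1,suppress=True)
S=[ctrl.capture("side") for _ in range(3)];T=[ctrl.capture("top") for _ in range(3)]
print([(round(b[0]),np.round(b[1:3],1)) for b in mblobs(S,(200,140,335,300),0)])
a=S[0][130:205,235:335];b=T[0][130:205,225:325]
cv2.imwrite("pics/p2.png",cv2.resize(np.hstack([a,b])[:,:,::-1],None,fx=4,fy=4,interpolation=cv2.INTER_CUBIC))
E
```

```text
[ 0.54  1.03 10.16 -0.    0.   -0.  ]
[(308, array([266.4, 223.1])), (2209, array([282.2, 193.5])), (327, array([288.1, 240.1])), (358, array([312.4, 270.3]))]
```

View pics/p2.png

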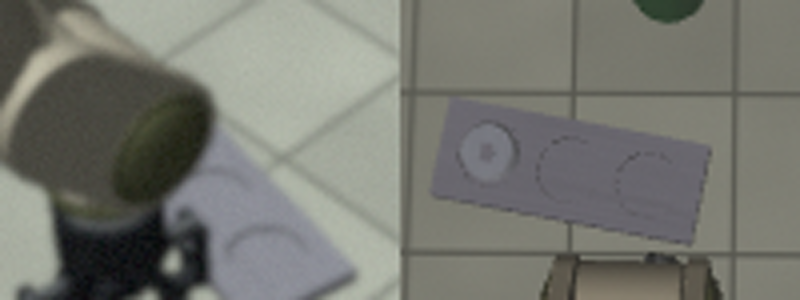

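The top view shows the first can centred in its well, (488,153) in the crop with an even ring around it. Next is the second can.

Emit:
pendant --ticks '[[[0,0,6,0,0,0],[0,0,12,0,0,0],[0,0,12,0,0,0]]]'

```text
time_s: 7.7
eef_pos: [445.0, 109.4, 187.3]
ee_rot: [-0.0, 0.769, 0.639, -0.001]
force: [-0.3, -0.2, 0.5]
grip_width: 0.848
grip_force: 0.0
```

Emit:
pendant --ticks '[[[0,0,0,0,0,0],[0,0,0,0,0,0],[0,0,0,0,0,0],[0,0,0,0,0,0]]]' --jaw 0.0 --clamp_n 25

```text
time_s: 8.1
eef_pos: [445.3, 109.4, 188.3]
ee_rot: [0.0, 0.769, 0.639, 0.0]
force: [-1.1, 0.1, 4.2]
grip_width: 0.606
grip_force: 26.3
```

```bash
python3 go.py 609.6 196.4 198 -0.183
```

```text
[115.76 145.53  -9.64   0.    -0.    -0.  ]
```

Emit:
pendant --ticks '[[[0,0,-20,0,0,0],[8,10,-40,0,0,0],[34,42,-42,0,0,0],[60,75,-42,0,0,0],[85,107,-42,0,0,0],[106,133,-42,0,0,0],[116,145.5,-35,0,0,0],[116,145.5,-25,0,0,0]]]'

```text
time_s: 8.9
eef_pos: [610.5, 197.3, 212.6]
ee_rot: [0.0, 0.769, 0.639, 0.001]
force: [0.6, -0.8, -0.5]
grip_width: 0.605
grip_force: 26.4
```

Emit:
pendant --ticks '[[[0,0,0,0,0,0],[0,0,4,0,0,0],[0,0,4,0,0,0]]]'

```text
time_s: 9.2
eef_pos: [609.1, 196.2, 208.9]
ee_rot: [-0.0, 0.77, 0.639, -0.0]
force: [0.0, 0.6, 0.2]
grip_width: 0.607
grip_force: 26.4
```

```bash
python3 go.py 609.6 196.4 196 -0.183
```

```text
[ 0.25  0.52 12.94 -0.    0.   -0.  ]
```

Emit:
pendant --ticks '[[[0.2,0.4,4,0,0,0],[0.2,0.4,8,0,0,0],[0.2,0.4,10,0,0,0],[0.2,0.4,12,0,0,0],[0.2,0.4,13,0,0,0],[0.2,0.4,13.5,0,0,0],[0.2,0.4,13.5,0,0,0]]]'

```text
time_s: 9.9
eef_pos: [610.0, 196.8, 196.4]
ee_rot: [0.0, 0.769, 0.639, -0.0]
force: [-4.3, -1.2, 5.6]
grip_width: 0.61
grip_force: 26.9
```

```bash
python3 go.py 609.6 196.4 196 -0.183
```

```text
[-0.43 -0.3   0.37 -0.    0.   -0.  ]
```

Emit:
pendant --ticks '[[[0,0,0,0,0,0],[0,0,0,0,0,0],[0,0,-5,0,0,0],[0,0,-30,0,0,0],[0,0,-50,0,0,0],[0,0,-60,0,0,0],[0,0,-60,0,0,0]]]' --jaw 0.85

```text
time_s: 10.6
eef_pos: [610.2, 196.8, 256.9]
ee_rot: [0.001, 0.769, 0.639, 0.001]
force: [-0.1, 0.2, -0.2]
grip_width: 0.848
grip_force: 0.0
```

```bash
python3 go.py 423.2 -95.4 187.5 -0.183
```

```text
[-321.66 -130.23   68.87    0.     -0.     -0.  ]
```

Emit:
pendant --ticks '[[[-30,-12,0,0,0,0],[-75,-30,0,0,0,0],[-121,-49,0,0,0,0],[-167,-68,0,0,0,0],[-213,-86,0,0,0,0],[-259,-105,0,0,0,0],[-300,-121,0,0,0,0],[-321.5,-130,10,0,0,0]]]'

```text
time_s: 11.4
eef_pos: [421.6, -97.3, 245.5]
ee_rot: [0.0, 0.77, 0.638, -0.0]
force: [0.8, -0.0, -0.2]
grip_width: 0.848
grip_force: 0.0
```

Emit:
pendant --ticks '[[[0,0,20,0,0,0],[0,0,40,0,0,0],[0,0,50,0,0,0]]]'

```text
time_s: 11.7
eef_pos: [422.4, -95.2, 193.7]
ee_rot: [-0.002, 0.77, 0.639, -0.001]
force: [-0.0, 1.1, 0.6]
grip_width: 0.849
grip_force: 0.0
```

```bash
python3 go.py 423.2 -95.4 187.5 -0.183
```

```text
[-0.03  0.82  6.23 -0.   -0.   -0.  ]
```

```bash
python3 - <<'E'
from h import *
np.set_printoptions(precision=1,suppress=True)
S=[ctrl.capture("side") for _ in range(3)];T=[ctrl.capture("top") for _ in range(3)]
for p in ([c[1:3] for c in mblobs(S,(245,140,335,215),12,60)]): print(p,onz("side",[p],24))
g=np.mean(T,0).mean(2)[150:195,228:305];g=cv2.resize(g.astype(np.float32),None,fx=6,fy=6,interpolation=cv2.INTER_CUBIC)
m=(cv2.GaussianBlur(g,(0,0),3)>115).astype(np.uint8)
E
```

Emit:
pendant --ticks '[[[0,0.3,5,0,0,0],[0,0.5,7,0,0,0],[0,0.5,7,0,0,0]]]'

```text
time_s: 12.3
eef_pos: [423.5, -95.4, 188.4]
ee_rot: [-0.0, 0.769, 0.639, -0.0]
force: [0.4, 0.2, 0.7]
grip_width: 0.849
grip_force: 0.0
```

Emit:
pendant --ticks '[[[0,0,0,0,0,0],[0,0,0,0,0,0],[0,0,0,0,0,0],[0,0,0,0,0,0]]]' --jaw 0.0 --clamp_n 25

```text
time_s: 12.7
eef_pos: [423.6, -95.4, 188.9]
ee_rot: [0.0, 0.769, 0.639, 0.0]
force: [-1.8, 0.6, 5.0]
grip_width: 0.603
grip_force: 25.8
```

```bash
python3 go.py 595.9 122.2 196 -0.183
```

```text
[245.6  129.34  -7.11   0.     0.    -0.  ]
```

Emit:
pendant --ticks '[[[0,0,-25,0,0,0],[5,3,-60,0,0,0],[45,24,-70,0,0,0],[88,47,-70,0,0,0],[131,70,-70,0,0,0],[174,92,-70,0,0,0],[217,115,-65,0,0,0],[240,127,-50,0,0,0]]]'

```text
time_s: 13.5
eef_pos: [594.1, 120.1, 239.3]
ee_rot: [0.001, 0.769, 0.64, 0.002]
force: [0.0, -0.8, -1.2]
grip_width: 0.605
grip_force: 26.5
```

Emit:
pendant --ticks '[[[5.6,2.6,15,0,0,0],[5.6,2.6,24,0,0,0],[5.6,2.6,28,0,0,0],[5.6,2.6,28,0,0,0]]]'

```text
time_s: 13.9
eef_pos: [595.8, 121.1, 210.3]
ee_rot: [-0.0, 0.77, 0.638, -0.0]
force: [-0.2, -0.8, 0.2]
grip_width: 0.607
grip_force: 26.5
```

```bash
python3 go.py 595.9 122.2 196 -0.183
```

```text
[ 1.14 -0.05 14.34 -0.    0.   -0.  ]
```

Emit:
pendant --ticks '[[[0.7,0,4,0,0,0],[0.7,0,8,0,0,0],[0.7,0,10,0,0,0],[0.7,0,12,0,0,0],[0.7,0,13,0,0,0],[0.7,0,14,0,0,0],[0.7,0,14,0,0,0]]]'

```text
time_s: 14.6
eef_pos: [596.3, 122.8, 197.0]
ee_rot: [0.0, 0.769, 0.639, 0.0]
force: [-1.7, 0.3, 3.8]
grip_width: 0.606
grip_force: 26.9
```

```bash
python3 go.py 595.9 122.2 196 -0.183
```

```text
[-0.7  -0.27  0.97  0.    0.   -0.  ]
```

Emit:
pendant --ticks '[[[0,0,0,0,0,0],[0,0,0,0,0,0],[0,0,-5,0,0,0],[0,0,-30,0,0,0],[0,0,-70,0,0,0],[0,0,-115,0,0,0],[0,0,-160,0,0,0],[0,0,-195,0,0,0]]]' --jaw 0.85

```text
time_s: 15.4
eef_pos: [595.9, 122.8, 395.0]
ee_rot: [0.001, 0.769, 0.639, 0.001]
force: [-0.1, 0.2, -1.0]
grip_width: 0.852
grip_force: 0.0
```

```bash
python3 go.py 673 -106 380 -0.183
```

```text
[-210.76  117.81   15.23    0.     -0.     -0.  ]
```

Moving across to above the paddle with the fingers shut, then checking that all three cans are seated.

Emit:
pendant --ticks '[[[-30,17,0,0,0,0],[-70,39,0,0,0,0],[-110,61,0,0,0,0],[-150,84,0,0,0,0],[-190,106,0,0,0,0],[-211,118,0,0,0,0],[-211,118,8,0,0,0],[-211,118,10,0,0,0]]]' --jaw 0.0 --clamp_n 30

```text
time_s: 16.2
eef_pos: [673.3, -106.2, 380.4]
ee_rot: [-0.001, 0.77, 0.639, -0.0]
force: [-0.5, 0.4, -0.0]
grip_width: -0.004
grip_force: 0.0
```

Emit:
pendant --ticks '[[[0,0,0,0,0,0],[0,0,0,0,0,0]]]'

```text
time_s: 16.4
eef_pos: [673.3, -104.9, 382.1]
ee_rot: [0.0, 0.769, 0.639, 0.0]
force: [0.4, 0.1, 1.2]
grip_width: -0.0
grip_force: 0.0
```

```bash
python3 go.py 673 -106 353 -0.183; python3 - <<'E'
from h import *
np.set_printoptions(precision=1,suppress=True)
S=[ctrl.capture("side") for _ in range(4)];T=[ctrl.capture("top") for _ in range(4)]
np.save("pics/side2.npy",S);np.save("pics/top2.npy",T)
for n,I,(x0,y0,x1,y1) in(("side",S,(245,140,335,215)),("top",T,(228,150,305,195))):
    old=np.load(f"pics/{n}.npy").astype(np.float32).mean(0);d=(np.mean(I,0)-old).mean(2)[y0:y1,x0:x1]
    g=cv2.resize(cv2.GaussianBlur(d.astype(np.float32),(0,0),.7),None,fx=6,fy=6,interpolation=cv2.INTER_CUBIC)
    cs,_=cv2.findContours((g>4).astype(np.uint8),cv2.RETR_EXTERNAL,cv2.CHAIN_APPROX_NONE)
    for c in cs:
        if cv2.contourArea(c)>36*40:
            (u,v),(w,h),_=cv2.minAreaRect(c);p=((u+.5)/6-.5+x0,(v+.5)/6-.5+y0);print(n,cv2.contourArea(c)/36,p,w/6,h/6,onz(n,[p],40))
a=S[0][130:210,235:335];b=T[0][130:210,225:325]
a2=S[0][120:200,330:430];b2=T[0][105:185,310:410]
cv2.imwrite("pics/p3.png",cv2.resize(np.vstack([np.hstack([a,b]),np.hstack([a2,b2])])[:,:,::-1],None,fx=3.7,fy=3.7,interpolation=cv2.INTER_CUBIC))
E
```

```text
[-1.1  -0.13 29.1   0.   -0.   -0.  ]
side 6506.791666666667 (289.5, 177.0) 74.83333333333333 89.83333333333333 [[601.8 176.6  40. ]]
top 156.81944444444446 (285.0, 175.33333333333334) 14.833333333333334 13.5 [[592.7 127.1  40. ]]
top 154.66666666666666 (265.021489461263, 171.44132232666016) 13.539015452067057 14.918566385904947 [[606.8 201.1  40. ]]
top 153.30555555555554 (245.58333333333334, 167.91666666666666) 15.0 13.333333333333334 [[619.6 273.6  40. ]]
```

View pics/p3.png

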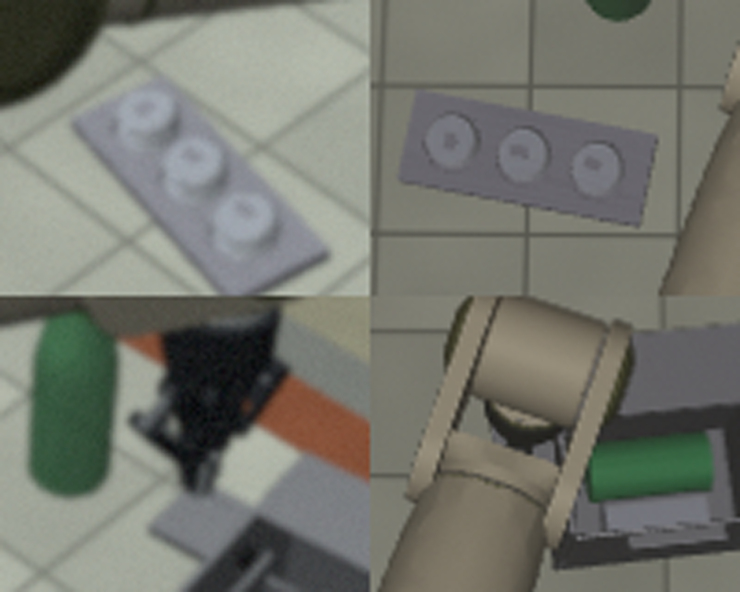

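All three cans stand level in their wells in a neat row, and the shut fingertips are over the paddle (crop 200,490). I descend to find contact.

Emit:
pendant --ticks '[[[0,0,10,0,0,0],[0,0,18,0,0,0],[0,0,24,0,0,0],[0,0,26,0,0,0],[0,0,26,0,0,0]]]'

```text
time_s: 17.3
eef_pos: [673.4, -106.3, 355.1]
ee_rot: [-0.0, 0.769, 0.639, -0.0]
force: [0.3, -0.0, -0.2]
grip_width: 0.002
grip_force: 0.0
```

Emit:
pendant --ticks '[[[0,0,2,0,0,0],[0,0,4,0,0,0],[0,0,4,0,0,0]]]'

```text
time_s: 17.6
eef_pos: [673.5, -106.3, 352.3]
ee_rot: [0.001, 0.769, 0.639, 0.0]
force: [-1.0, -0.3, 4.3]
grip_width: -0.002
grip_force: 2.3
```

Emit:
pendant --ticks '[[[0,0,2,0,0,0],[0,0,4,0,0,0],[0,0,4,0,0,0]]]'

```text
time_s: 17.9
eef_pos: [673.4, -106.3, 348.3]
ee_rot: [0.001, 0.769, 0.639, 0.0]
force: [-1.8, 0.8, 6.1]
grip_width: -0.0
grip_force: 2.7
```

Emit:
pendant --ticks '[[[0,0,4,0,0,0],[0,0,8,0,0,0],[0,0,12,0,0,0],[0,0,16,0,0,0],[0,0,18,0,0,0],[0,0,19,0,0,0],[0,0,19,0,0,0],[0,0,19,0,0,0]]]'

```text
time_s: 18.7
eef_pos: [673.4, -106.2, 330.2]
ee_rot: [0.001, 0.769, 0.639, 0.0]
force: [-1.9, 1.0, 9.4]
grip_width: 0.001
grip_force: 4.6
```

```bash
python3 - <<'E'
from h import *
np.set_printoptions(precision=2,suppress=True)
for i in range(8): ctrl.capture("side"); s=ctrl.sense();print(s["eef_pos"],s["force"])
E
```

```text
[ 673.4  -106.25  330.24] [-2.57  1.22  9.71]
[ 673.4  -106.26  330.23] [-2.87  0.07  9.24]
[ 673.39 -106.24  330.24] [-2.17  0.11  9.49]
[ 673.4  -106.21  330.23] [-3.14  1.21  9.31]
[ 673.4  -106.26  330.21] [-3.09  0.9   8.65]
[ 673.4  -106.23  330.26] [-2.33  1.44  9.24]
[ 673.4  -106.24  330.26] [-2.62  0.94  9.21]
[ 673.4  -106.23  330.22] [-3.39  1.23  9.32]
```

Emit:
pendant --ticks '[[[0,0,1.2,0,0,0],[0,0,2.3,0,0,0],[0,0,2.3,0,0,0],[0,0,2.3,0,0,0]]]'

```text
time_s: 19.5
eef_pos: [673.4, -106.2, 328.0]
ee_rot: [0.001, 0.769, 0.639, 0.0]
force: [-3.6, 1.2, 9.9]
grip_width: -0.002
grip_force: 4.8
```

```bash
python3 - <<'E'
from h import *
np.set_printoptions(precision=2,suppress=True)
F=[];S=[]
for i in range(8): S.append(ctrl.capture("side")); s=ctrl.sense();F.append(np.r_[s["eef_pos"],s["force"]])
print(np.mean(F,0))
S2=[ctrl.capture("top") for _ in range(2)]
for n,I,(x0,y0,x1,y1) in(("side",S,(200,100,500,400)),("top",S2,(200,150,470,280))):
    old=np.load(f"pics/{n}2.npy").astype(np.float32).mean(0);d=np.abs(np.mean(I,0)-old).mean(2)[y0:y1,x0:x1]
    cs,_=cv2.findContours((d>12).astype(np.uint8),cv2.RETR_EXTERNAL,cv2.CHAIN_APPROX_NONE)
    print(n,[(cv2.boundingRect(c+np.array([x0,y0]))) for c in cs if cv2.contourArea(c)>8])
E
```

```text
[ 673.39 -106.23  328.02   -2.8     0.75    9.75]
side [(365, 188, 92, 94), (224, 125, 18, 16), (222, 116, 31, 15), (200, 100, 228, 98)]
top [(235, 195, 109, 85), (356, 167, 7, 10), (362, 150, 61, 38), (366, 150, 39, 17), (309, 150, 48, 43)]
```

```bash
python3 -c "
from rig import ctrl
print(ctrl.finish_job())"
```

```text
the job is handed in; nothing more can be done
None
```

The three crushed cans are seated in the tray's wells in a row, and I handed the job in at about 20 s with the fingertips still holding the paddle at ledge height (fingertips at 155 mm, about 9.75 N); nothing else on the table was touched as far as the forces and pictures show.

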